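# Clamp the collimator barrel in its angled V-mount

### The job

Take the collimator barrel from its rest and lay it gently in the two V-saddles of the angled mount, blue lens end pointing up the slope and its rear end right against the end stop. Then swing the clamp strap over until its pad lies on the barrel, and lock it by turning the red wing knob clockwise as far as it goes. Do not disturb the loose things standing around.

Things in the scene. Friction and masses are not known exactly. Their poses are not given: they have to be found in the camera images.
- barrel: Collimator barrel: cylinder 30 mm in diameter, 170 mm long, about 0.2 kg (varies); aluminium, black ribbed sleeve (same diameter) over the middle 50 mm, blue ring and lens at the front end. Origin at the middle of its axis; x along the axis towards the blue front end. It starts level in the rest, axis 32 mm above the table.
- barrel_front (a point): Centre of the barrel's front (blue, lens) end face, 85 mm from its origin along its x.
- rest: Grey plastic rest, fixed, that holds the barrel at the start. Origin on the table under its middle; x along the barrel, z up. Two V-saddles, 27 mm high and 48 mm wide, at x = 54..66 mm and -66..-54 mm; between them only a plate 54 mm wide and 6 mm thick. The barrel's middle starts within 5 mm of the rest's.
- v_cradle: Sloping cradle of the angled mount, fixed. Origin: where the barrel's middle is when home, 95 mm above the table. x: up the slope along the groove (30 degrees above level, roughly away from the robot); y: level, left as seen looking up the slope; z: square out of the slope. Between the saddles is only a deck at z = -34 mm, so fingers can reach past the barrel there.
- lower_saddle (a point): On the axis of the home barrel, above the middle of the lower V-saddle; axes as v_cradle. Saddle: 90 degree V open to +z that centres the barrel, 16 mm long in x, y = -30..30 mm, top 4 mm below this point.
- upper_saddle (a point): The same for the upper V-saddle: 18 mm long in x, y = -50..38 mm, top 4 mm below this point. A post under the strap's free end stands on it at y = -49..-32 mm and up to z = 17 mm.
- end_stop (a point): On the axis of the home barrel, on the end stop's face at the groove's lower end (x = -85 mm in v_cradle); axes as v_cradle. The stop is 40 mm wide and reaches 3 mm above this point. The barrel does not slide down by itself: push it down to the stop, its rear end then lies at this point.
- strap_hinge (a point): Middle of the clamp strap's hinge pin, at x = 57, y = 30, z = 19 mm in v_cradle; axes as v_cradle, the pin runs along x. Its ears take y = -6..6 mm, up to z = 6 mm from this point.
- clamp_strap (a joint): Hinge angle q of the aluminium strap, rad. 0: closed, rubber pad on the home barrel. Starts open at 1.75 to 2.05, leaning out over the +y side; stays where left (0.06 N m friction). From strap_hinge it runs 83 mm along (y, z) = (-cos q, sin q), 18 mm wide; its outer face is 3 mm off the pin on the side (sin q, cos q). Reaches 0 only over a fully seated barrel.
- lock_knob (a joint): Turn of the lock knob, rad; it sits on the strap's outer face 70 mm from the hinge pin, axis square to the strap. 0: unlocked, wing nearly along the groove; starts at 0 to 0.2 and grows clockwise as seen from outside the strap, to a stop at 1.4 (wing in line with the strap). Takes about 0.03 N m.
- lock_grip (a point): Centre of the knob's red wing (30 mm long, 10 mm thick, 12 mm high), on the knob's axis; z points outward. The strap's outer face is 9 mm below it, the wing's top 6 mm above. Strap closed: at x = 57, y = -40, z = 31 mm in v_cradle. Axes turn with the knob: the wing's length lies 1.4 rad counterclockwise about z from the point's y.
- loupe: Loose bystander: black stand loupe, 37 mm wide, 31 mm high; origin under its centre.
- brass_weight: Loose bystander: brass weight, 22 mm wide, 33 mm high; origin under its centre.
- spare_objective: Loose bystander: black objective standing upright, 31 mm wide, 48 mm high; origin under its centre.
- oil_bottle: Loose bystander: amber dropper bottle, 30 mm wide, 71 mm high; origin under its centre.
- glue_bottle: Loose bystander: white and red bottle with yellow cap, 26 mm wide, 68 mm high; origin under its centre.
Not all that is in view belongs to the job. There is more than one size of the barrel; the one meant has the size given above.

How it is judged:
On the way, in this order (a step that is already met when the one before it is completed fails the run):
1. the barrel lies in both V-saddles, lens end up the slope, rear end against the stop (y of barrel in the frame of v_cradle between -0.003 and 0.003 m and z of barrel in the frame of v_cradle between -0.003 and 0.003 m and x of barrel in the frame of v_cradle below 0.003 m and angle between the x axis of barrel and the x axis of v_cradle, either way round below 0.05 rad and x of barrel_front in the frame of v_cradle above 0.08 m), for 0.2 s.
2. the clamp strap is swung over and its pad lies on the barrel (value of joint clamp_strap below 0.07 rad), for 0.2 s.
3. the lock knob is turned clockwise to its stop (value of joint lock_knob above 1.2 rad), for 0.2 s.
At the end, for the whole second after the job is handed in: The barrel is at rest in both V-saddles (within 3 mm of centred and fully down, axis within 0.05 rad of the groove), lens end up the slope, rear end within 3 mm of the end stop; the strap is closed on it (hinge below 0.07 rad) and the knob is turned to its stop (above 1.2 of 1.4 rad) (all of step 1 and value of joint clamp_strap below 0.07 rad and value of joint lock_knob above 1.2 rad and linear speed of barrel below 0.02 m/s); the robot touches nothing.
It fails at once if the barrel is banged or rammed into the mount with more than 60 N while the strap is still open (contact force between barrel and v_cradle above 60 N and value of joint clamp_strap above 0.5 rad).
It fails at once if a loose bystander is pushed more than 25 mm from its place (distance of any of loupe, brass_weight, spare_objective, oil_bottle, glue_bottle from where it was at the start of the episode above 0.025 m).
It also fails if it takes over 67 s, if anything falls off the work surface, if the arm or the gripper's body presses on something with over 40 N, if the wrist force passes 120 N, or if a joint passes its speed limit or range.

### The arm

A 6-joint arm with a two-finger parallel gripper is mounted at the origin on a cart in front of the work surface, level with it; the furniture and walls round the work are solid. World frame = base frame: x ahead of the robot, y to its left, z up, the work surface at z = 0. Lengths are in m, angles in rad, forces in N, time in s.
With the tool pointing down it reaches from about 0.3 to 0.825 m from the base axis. Payload 5.4 kg.
Tool frame: the origin (TCP) lies at the very end of the fingers, on their centre line; the grasp point (between the pads) lies 19 mm behind it; y points along the fingers, x is the direction in which the jaws open and shut, and the axes are right-handed (so a half turn about y gives the same grasp; the last joint's range is limited). The gripper opens to 92 mm and grips with 3 to 60 N. Pads are 20 mm wide; open, the fingers measure 128 mm over their backs; the gripper's body (75 mm by 189 mm) begins 69 mm behind the grasp point.
Start: joints at [-1.338, 0.158, 1.597, -0, 1.386, -0.21], TCP at [0.246, -0.52, 0.194] pointing down, gripper open.
Joint ranges: [-2.91, 2.91], [-0.94, 2.29], [0.18, 2.7], [-1.29, 4.43], [0.17, 2.64], [-3, 3]. Speed limits (rad/s): [2.57, 2.57, 3.14, 3.14, 3.14, 3.14].

### API

Orientations are given as a 3x3 rotation matrix whose columns are the frame's x, y, z axes.
In Python, from bench import monitor, get_image, robot gives the robot as it stands.
- The arm moves only by the shell command python3 -m crank 'ROWS' [FORCE]. ROWS is JSON, a list of rows, each a list of 7 numbers: the turn, a rotation vector about the tool's x, y, z in degrees, then the shift along the tool's x, y, z in m, then the finger opening in m, from 0 to 0.0919. A call has 1 to 12 rows; each row shifts and turns the commanded pose from where the row before left it, along the tool's axes as they then stand; what a row does not reach is not made up. A row lasts 1/12 s, in which the tool goes at most 41.7 mm and 7.16 degrees, less where a joint would pass 70% of its speed; a pose out of reach is approached as far as the arm can. A call is refused whole if a number of a shift passes 0.0417 or a number of a turn 7.16, either way. A call with a gripper value outside its range is refused whole. The fingers move at their own pace and stop on an object; FORCE is the grip in N (left out, the last holds). Time passes only in rows, so rows that do not move let the fingers close. It gives the time, the measured TCP pose, the force and the opening at its end, in the units of the state.
- monitor.state(): the state, without advancing time (a new reading comes with each control period).
- get_image(name): name is "scene" or "side" or "wrist"; returns a dict with "img" (400x640x3 uint8, blue, green, red), "range_z" (400x640 float32, m along the optical axis (not along the pixel's ray), 0 where there is no reading), "camera_matrix" (3x3 intrinsics, pixels), "R" (3x3) and "t" (3): a world point X has camera coordinates R X + t; the wrist camera has in their place "hand_eye" (4x4, takes a point from camera to tool coordinates, whose origin is the TCP and whose axes are the tool frame's). Camera axes: x right, y down, z forward; pixel columns grow to the right and rows downward; lengths in m; the calibration is good to about 2 mm. A picture is of the moment at which its call begins: read the wrist's pose just before it.
- robot.job_done(): hands the job in, once; it reports no verdict.
The state is a dict: "time_s": time; "joints": joint angles; "qd": joint speeds; "joint_efforts": joint torques, N m; "tcp_pos": TCP position; "ee_rot": TCP orientation; "force": force on the tool from outside, world axes, zero at the start; "torque": the same for the moment, N m; "opening": opening from 0.0 (shut) to 1.0 (fully open).
Only numpy, scipy, OpenCV 4.12 (cv2) and the standard library are available. Lean on these libraries where they do the work, as an engineer would, in place of code of your own. Each camera call takes 0.05 s, during which the arm holds its last target. There are 200 camera calls.

## Working session

There is one attempt and no reset: what is moved stays moved. The work goes in short steps, Python scripts to look and compute and a shell command to move; the robot and the scene stay as the last step left them, time stands still between calls to the robot, and variables do not carry over. Pictures are saved under pics/ and viewed, about 8 in all and at most 12, crops included, and the job is handed in when it is done.

```bash
ls; mkdir -p pics
python3 - <<'E'
from bench import monitor,get_image
import cv2,numpy as np
s=monitor.state();print(s['time_s'],s['tcp_pos'],np.round(s['ee_rot'],3),s['force'],s['opening'])
for n in("scene","side"):
    d=get_image(n);cv2.imwrite(f"pics/{n}0.png",d["img"]);np.savez(f"pics/{n}0.npz",**d);print(n,d["camera_matrix"],d["R"],d["t"])
E
```

```text
pics
0.0 [ 0.24621799 -0.51890841  0.19284709] [[ 0.429 -0.     0.904]
 [-0.904  0.002  0.429]
 [-0.002 -1.     0.   ]] [ 0.64197997 -0.67935285 -0.33642074] 0.9992684043119839
scene [[420.94823811   0.         314.5928359 ]
 [  0.         420.94823811 198.18300142]
 [  0.           0.           1.        ]] [[ 0.67477203 -0.73772685  0.02101885]
 [-0.39797385 -0.38770134 -0.83144722]
 [ 0.62152998  0.55267238 -0.55520602]] [-0.37803181  0.28266837  1.13877684]
side [[455.83000871   0.         308.66558162]
 [  0.         455.83000871 194.33738977]
 [  0.           0.           1.        ]] [[-0.88709782 -0.46146295  0.01045979]
 [-0.27332866  0.50690565 -0.81751948]
 [ 0.37195282 -0.72807871 -0.57580595]] [0.43397155 0.2415419  1.32915005]
```

View pics/scene0.png

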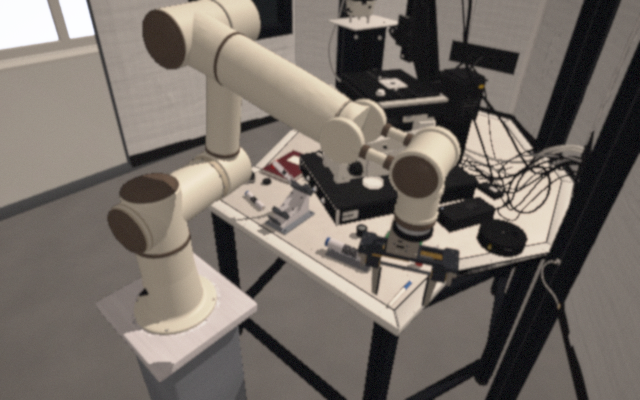

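View pics/side0.png

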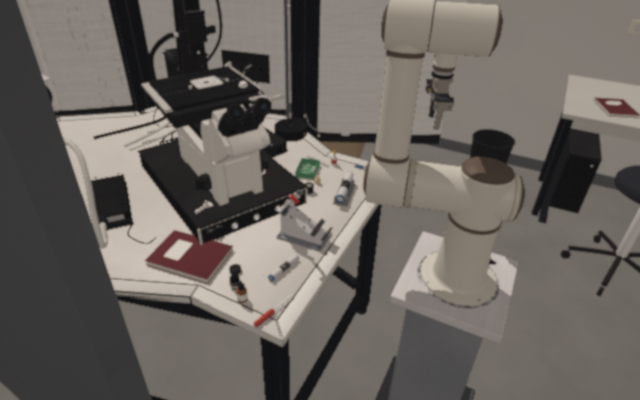

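The scene image shows the arm over the bench, the mount near (293,208) and a cylinder near (345,250). The side image shows the mount at (303,225), cylinder A at (345,188) and cylinder B at (283,268). A close crop and the depth-derived lengths will decide between them.

Run:
```python
import cv2,numpy as np
b=np.load("pics/side0.npz");im=b['img'][145:300,210:380]
cv2.imwrite("pics/c1.png",cv2.resize(im,None,fx=3.8,fy=3.8,interpolation=cv2.INTER_CUBIC))
def pt(d,u,v):
    z=d['range_z'][v,u];K=d['camera_matrix'];c=np.array([(u-K[0,2])/K[0,0],(v-K[1,2])/K[1,1],1])*z
    return np.round(d['R'].T@(c-d['t']),3)
for u,v in[(345,175),(345,188),(341,198),(272,275),(283,268),(296,260),(303,240),(290,210),(236,285),(312,187)]:print(u,v,pt(b,u,v))
```

```text
345 175 [ 0.489 -0.293  0.039]
345 188 [ 0.452 -0.207  0.044]
341 198 [ 0.444 -0.156  0.035]
272 275 [0.469 0.266 0.023]
283 268 [0.457 0.223 0.019]
296 260 [0.442 0.173 0.015]
303 240 [0.467 0.081 0.013]
290 210 [0.529 0.053 0.091]
236 285 [0.539 0.343 0.019]
312 187 [ 0.569 -0.178  0.028]
```

View pics/c1.png

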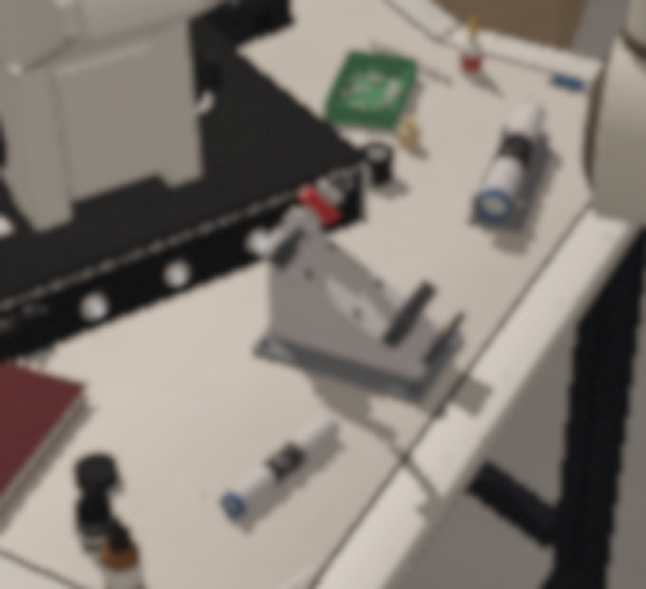

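Candidates for the barrel, by side-image pixel:
- **A (345,188):** in the grey rest, with a blue lens at (339,199), about 170 mm long, and its top near z≈0.045.
- **B (283,268):** lying on the table and clearly thinner, with its top at about 19 mm.

A matches the description, and the crop confirms it sits in the rest. The strap is open with its red wing at about (294,198). I'll move above A.

```bash
python3 -m crank '[[0,0,0,-0.0176,-0.006,0.0323,0.0919],[0,0,0,-0.0176,-0.006,0.0323,0.0919],[0,0,0,-0.0176,-0.006,0.0323,0.0919],[0,0,0,-0.0176,-0.006,0.0323,0.0919],[0,0,0,-0.0176,-0.006,0.0323,0.0919],[0,0,0,-0.0176,-0.006,0.0323,0.0919],[0,0,0,-0.0176,-0.006,0.0323,0.0919],[0,0,0,-0.0176,-0.006,0.0323,0.0919],[0,0,0,-0.0176,-0.006,0.0323,0.0919],[0,0,0,-0.0176,-0.006,0.0323,0.0919]]' 20
python3 -m crank '[[0,-6.9,0,0,0,0,0.0919],[0,-6.9,0,0,0,0,0.0919],[0,-6.9,0,0,0,0,0.0919],[0,-6.9,0,0,0,0,0.0919],[0,-6.9,0,0,0,0,0.0919],[0,-6.9,0,0,0,0,0.0919],[0,-6.9,0,0,0,0,0.0919],[0,-6.9,0,0,0,0,0.0919],[0,-6.9,0,0,0,0,0.0919],[0,-6.9,0,0,0,0,0.0919],[0,-6.9,0,0,0,0,0.0919],[0,-6.9,0,0,0,0,0.0919]]'
cat > h.py <<'E'
from bench import monitor,get_image
import cv2,numpy as np
def wrist(name):
    s=monitor.state();d=get_image("wrist");d['p']=np.array(s['tcp_pos']);d['Re']=np.array(s['ee_rot'])
    cv2.imwrite(f"pics/{name}.png",d['img']);np.savez(f"pics/{name}.npz",**d);return d
def cloud(d):
    "world point per pixel, nan where no reading"
    z=d['range_z'].astype(float).copy();z[z<=0]=np.nan;v,u=np.indices(z.shape);K=d['camera_matrix']
    c=np.stack([(u-K[0,2])/K[0,0]*z,(v-K[1,2])/K[1,1]*z,z],-1)
    if 'R' in d: return (c-d['t'])@d['R']
    H=d['hand_eye'];return (c@H[:3,:3].T+H[:3,3])@d['Re'].T+d['p']
def proj(d,X):
    H=d['hand_eye'];c=(((np.asarray(X)-d['p'])@d['Re'])-H[:3,3])@H[:3,:3];c=c@d['camera_matrix'].T;return c[...,:2]/c[...,2:]
E
python3 - <<'E'
from h import *
d=wrist("w1");print(d['p'],np.round(d['Re'],3),np.round(d['hand_eye'],3),d['camera_matrix'],monitor.state()['force'])
E
```

```text
time_s: 0.93
tcp_pos: [0.4633, -0.2203, 0.2538]
ee_rot: [[0.428, -0.0, 0.904], [-0.904, 0.0, 0.428], [-0.0, -1.0, -0.0]]
force: [0.1, -0.5, 0.6]
opening: 0.998
time_s: 1.93
tcp_pos: [0.4625, -0.2219, 0.2533]
ee_rot: [[0.948, -0.001, -0.318], [0.318, 0.001, 0.948], [-0.001, -1.0, 0.001]]
force: [0.3, 0.8, 0.8]
opening: 1.001
[ 0.46251997 -0.22188296  0.25325632] [[ 0.948 -0.001 -0.318]
 [ 0.318  0.001  0.948]
 [-0.001 -1.     0.001]] [[ 1.    -0.     0.     0.001]
 [-0.    -0.298  0.955 -0.191]
 [ 0.    -0.955 -0.298  0.085]
 [ 0.     0.     0.     1.   ]] [[285.42250111   0.         318.55824503]
 [  0.         285.42250111 198.02423066]
 [  0.           0.           1.        ]] [-0.02129735  1.17315104  0.03348564]
```

View pics/w1.png

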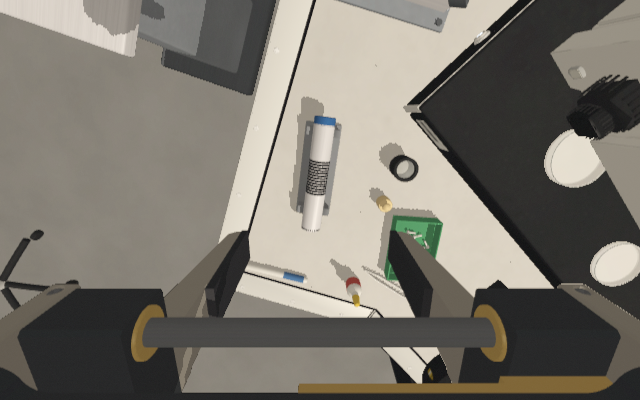

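The wrist view shows the barrel in its rest, blue end up at (325,120), rear at (312,230) and the sleeve at (318,177). The weight is at (385,203), the objective at (403,167) and the glue bottle at (353,290). The mount's lower edge is at (410,10).

Run:
```python
from h import *
d=np.load("pics/w1.npz");P=cloud(d)
A=P[105:240,295:345].reshape(-1,3);A=A[(A[:,2]>.041)&(A[:,2]<.06)]
c=A.mean(0);_,_,V=np.linalg.svd((A-c)[:,:2],full_matrices=False);a=V[0]*np.sign(V[0][1])
t=(A-c)[:,:2]@a;lo,hi=t.min(),t.max();m=c[:2]+a*(lo+hi)/2
print("mid",m,"dir",a,np.degrees(np.arctan2(a[1],a[0])),"len",hi-lo,"top",np.percentile(A[:,2],95))
g=m-a*.012;R=d['Re'];dl=np.array([*g,.013])-d['p'];print("grasp",g,"tool delta",R.T@dl,"yaw err deg",np.degrees(np.arctan2(a[1],a[0])-np.arctan2(R[1,2],R[0,2])))
```

```text
mid [ 0.46461866 -0.23079944] dir [-0.19217196  0.98136127] 101.07956452532869 len 0.16986155101184744 top 0.04800961629438529
grasp [ 0.46692472 -0.24257578] tool delta [-0.00226115  0.24023828 -0.02124032] yaw err deg -7.43442553904262
```

```bash
python3 -m crank '[[0,3.7,0,0,0,0,0.06],[0,3.7,0,0,0,0,0.06],[0,0,0,0,0.035,-0.0211,0.06],[0,0,0,0,0.037,0,0.06],[0,0,0,0,0.037,0,0.06],[0,0,0,0,0.037,0,0.06],[0,0,0,0,0.037,0,0.06],[0,0,0,0,0.025,0,0.06],[0,0,0,0,0.015,0,0.06],[0,0,0,0,0.010,0,0.06],[0,0,0,0,0.006,0,0.06],[0,0,0,0,0,0,0.06]]' 20
python3 -m crank '[[0,0,0,0,0,0,0.02],[0,0,0,0,0,0,0.02],[0,0,0,0,0,0,0.02],[0,0,0,0,0,0,0.02],[0,0,0,0,0,0,0.02],[0,0,0,0,0,0,0.02]]' 25
```

```text
time_s: 2.98
tcp_pos: [0.4663, -0.2425, 0.014]
ee_rot: [[0.983, -0.001, -0.186], [0.186, 0.001, 0.983], [-0.001, -1.0, 0.001]]
force: [0.5, 0.1, 0.7]
opening: 0.65
time_s: 3.48
tcp_pos: [0.4659, -0.2435, 0.0154]
ee_rot: [[0.982, -0.002, -0.188], [0.188, -0.001, 0.982], [-0.002, -1.0, -0.001]]
force: [-4.4, -0.9, 4.5]
opening: 0.294
```

```bash
python3 -m crank '[[0,0,0,0,0,0,0.02],[0,0,0,0,0,0,0.02],[0,0,0,0,-0.01,0,0.02],[0,0,0,0,-0.03,0,0.02],[0,0,0,0,-0.04,0,0.02],[0,0,0,0,-0.04,0,0.02],[0,0,0,0,-0.04,0,0.02],[0,0,0,0,-0.04,0,0.02]]'
python3 - <<'E'
from h import *
d=wrist("w2");print(monitor.state()['force'])
E
```

```text
time_s: 4.15
tcp_pos: [0.4664, -0.2422, 0.2172]
ee_rot: [[0.982, 0.001, -0.187], [0.187, 0.0, 0.982], [0.001, -1.0, 0.0]]
force: [0.7, -0.1, -2.2]
opening: 0.295
[ 3.14066442 -1.57451697  4.5703175 ]
```

View pics/w2.png

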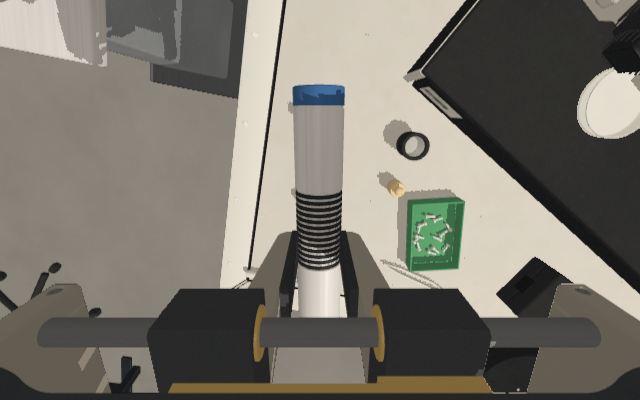

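The barrel is held on its axis, blue end at (318,95). Next I'll turn it towards the slope direction and look at the mount from beside it.

```bash
python3 -m crank '[[0,7.1,0,0,-0.008,0,0.02],[0,7.1,0,0,-0.008,0,0.02],[0,7.1,0,0,-0.008,0,0.02],[0,7.1,0,0,-0.008,0,0.02],[0,7.1,0,0,-0.008,0,0.02],[0,7.1,0,0,0,0,0.02],[0,7.1,0,0,0,0,0.02],[0,7.1,0,0,0,0,0.02],[0,7.1,0,0,0,0,0.02],[0,7.1,0,0,0,0,0.02],[0,7.1,0,0,0,0,0.02],[0,7.1,0,0,0,0,0.02]]'
python3 -m crank '[[0,7.1,0,0,0,0,0.02],[0,7.1,0,0,0,0,0.02],[0,0,0,-0.04,0,0,0.02],[0,0,0,-0.04,0,0,0.02],[0,0,0,-0.04,0,0,0.02],[0,0,0,-0.04,0,0,0.02],[0,0,0,-0.02,0,0,0.02],[0,0,0,0,0,0,0.02],[0,0,0,0,0,0,0.02]]'
python3 - <<'E'
from h import *
d=wrist("w3");print(monitor.state()['force'])
E
```

```text
time_s: 5.2
tcp_pos: [0.4667, -0.2425, 0.2548]
ee_rot: [[0.263, 0.0, 0.965], [-0.965, 0.0, 0.263], [-0.0, -1.0, 0.0]]
force: [0.2, -0.2, -2.1]
opening: 0.294
time_s: 5.95
tcp_pos: [0.4623, -0.062, 0.255]
ee_rot: [[0.026, 0.001, 1.0], [-1.0, -0.0, 0.026], [0.0, -1.0, 0.001]]
force: [-0.2, -0.4, -1.3]
opening: 0.294
[-0.41937619 -0.64390301 -2.92679149]
```

View pics/w3.png

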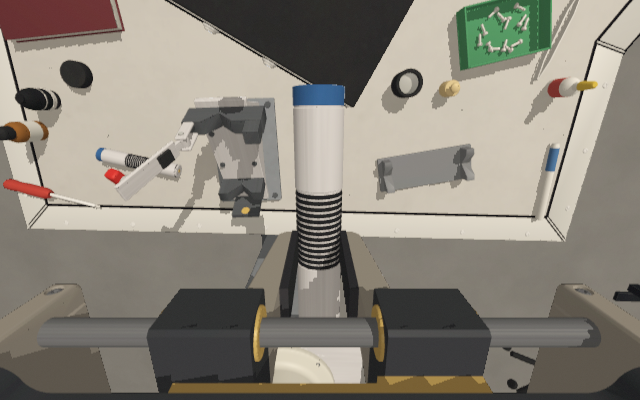

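The mount is clear: upper saddle near (230,115), lower saddle (242,188), stop (246,205), hinge (187,122), and the strap running to (120,190) with the knob at (113,175). I'll fit the mount's pose with a height-field model.

```bash
cat > fit.py <<'E'
from h import *
from scipy.optimize import differential_evolution,minimize
from scipy.spatial.transform import Rotation as Ro
def frame(p):
    R=(Ro.from_euler('z',p[2])*Ro.from_euler('y',-np.pi/6)).as_matrix();return R,np.array([p[0],p[1],.095+p[3]])
def model(L,xl):
    x,y=L[:,0],np.abs(L[:,1]);v=np.where(y<17.2e-3,y-21.2e-3,-4e-3);h=np.full(len(L),-.034)
    h=np.where((abs(x-.057)<.009)&(L[:,1]>-.032)&(L[:,1]<.023),v,h);h=np.where((abs(x-xl)<.008)&(y<.030),v,h)
    return np.where((x<-.085)&(x>-.093)&(y<.020),.003,h)
def cost(p,A):
    R,o=frame(p);L=(A-o)@R;m=(L[:,0]>-.093)&(L[:,0]<.066)&(abs(L[:,1])<.030)&(L[:,2]>-.045)&(L[:,2]<.012)
    m&=~((L[:,0]>.045)&((L[:,1]>.022)|(L[:,1]<-.031)))
    r=np.minimum(np.abs(L[:,2]-model(L,p[4])),.008);return np.sum(np.where(m,r-.008,0))
if __name__=="__main__":
    d=np.load("pics/w3.npz");P=cloud(d);A=P[90:222,180:285].reshape(-1,3);A=A[~np.isnan(A[:,0])&(A[:,2]>.02)]
    print(len(A),A.min(0),A.max(0))
    r=differential_evolution(cost,[(.43,.6),(-.02,.12),(-.5,.5),(-.004,.004),(-.07,-.035)],args=(A,),seed=1,maxiter=150,popsize=20,tol=1e-6)
    p=r.x;print("x0 y0 yaw dz xl",np.round(p,4),"yaw deg",np.degrees(p[2]),r.fun/len(A))
    np.save("pose.npy",p);R,o=frame(p);L=(A-o)@R
    m=(L[:,0]>-.11)&(L[:,0]<.09)&(abs(L[:,1])<.06);H=np.full((200,120),np.nan)
    for x in range(-100,85,8):print(x,[int(np.nanmedian(q)*1000) if len(q:=L[m&(abs(L[:,0]*1000-x-4)<4)&(abs(L[:,1]*1000-y-4)<4),2]) else None for y in range(-56,56,8)])
E
python3 fit.py
```

```text
6642 [0.39223724 0.00276907 0.02003004] [0.55911001 0.09178233 0.15055479]
x0 y0 yaw dz xl [ 0.4743  0.0499  0.0632  0.0009 -0.0553] yaw deg 3.6225893343601356 -0.0036510311011118063
-100 [None, None, None, -34, -1, 2, 3, 2, None, 2, -34, None, None, None]
-92 [None, None, None, -33, -11, -7, -10, -12, -13, -11, None, None, None, None]
-84 [None, None, None, -33, None, -12, -1, -33, -33, None, None, None, None, None]
-76 [None, None, None, -34, None, None, None, None, None, None, None, None, None, None]
-68 [None, None, None, -23, -3, -8, -16, -18, -9, -4, -4, None, None, None]
-60 [None, None, None, -11, -4, -8, -16, -17, -9, -4, -3, None, None, None]
-52 [None, None, None, -18, -18, -21, -25, -25, -20, -17, -18, None, None, None]
-44 [None, None, None, -34, -34, -33, -33, -34, -33, -34, -33, None, None, None]
-36 [None, None, None, -34, -33, -33, -34, -33, -34, -33, -34, None, None, None]
-28 [None, None, None, -35, -32, -34, -33, -33, -33, -33, -33, None, None, None]
-20 [None, None, None, -34, -33, -34, -33, -34, -33, -33, -33, None, None, None]
-12 [None, None, None, -34, -33, -
[... 295 characters left out ...]
e, None, None, None, None, -33, -33, -33, -34, -33, -34, None, None, None]
28 [None, None, None, -94, None, None, -33, -33, -33, -31, -32, None, None, None]
36 [None, None, None, -84, None, None, None, -33, -33, None, None, None, None, None]
44 [-3, 16, 16, -67, -3, -8, -16, -16, -9, -4, 8, 24, None, None]
52 [-4, 17, 17, -4, -4, -9, -17, -17, -8, -3, 21, 26, None, None]
60 [-6, -2, -2, -16, -16, -20, -25, -20, -16, -13, 1, -11, None, None]
68 [None, None, None, -34, -34, -34, -34, -34, -34, -34, -34, None, None, None]
76 [None, None, None, None, None, None, None, None, None, None, None, None, None, None]
84 [None, None, None, None, None, None, None, None, None, None, None, None, None, None]
```

```bash
cat > p2.py <<'E'
from fit import *
from scipy.optimize import least_squares
p=np.load("pose.npy");R,o=frame(p);d=np.load("pics/w3.npz");P=cloud(d)
A=P[90:222,180:285].reshape(-1,3);L=(A-o)@R*1000
f=L[(abs(L[:,1])<16)&(L[:,2]>-18)&(L[:,2]<1)&(L[:,0]<-78)&(L[:,0]>-100)];print("stop face x",np.percentile(f[:,0],[10,50,90]),len(f))
for a,b,c in((30,80,57),(-75,-35,p[4]*1000)):
    q=L[(L[:,0]>a)&(L[:,0]<b)&(L[:,2]>-6)&(L[:,2]<-2)&(abs(L[:,1])<30)];print("saddle top x",np.percentile(q[:,0],[2,50,98]),len(q))
B=P[84:235,290:348].reshape(-1,3);T=(B-d['p'])@d['Re']*1000
T=T[(T[:,1]>-45)&(T[:,1]<5)&(abs(T[:,0])<20)]
s=least_squares(lambda v:np.hypot(T[:,0]-v[0]-v[1]*T[:,2],(T[:,1]-v[2]-v[3]*T[:,2]))-15,[0,0,-19,0],loss='soft_l1')
print("tool: x,dx/dz,y,dy/dz",np.round(s.x,3),"front z",np.percentile(T[:,2],[99,99.8,100]),np.median(np.abs(s.fun)))
S=P[100:205,100:200].reshape(-1,3);M=(S-o)@R*1000;hy,hz=30,19;M=M[(abs(M[:,0]-57)<9)&(M[:,1]>35)&(M[:,2]>25)]
print("strap q",np.percentile(np.arctan2(M[:,2]-hz,-(M[:,1]-hy)),[10,50,90]),M.max(0),len(M))
E
python3 p2.py
```

```text
stop face x [-86.46803394 -85.78648485 -84.90951449] 206
saddle top x [48.67703689 57.91741544 65.68635002] 330
saddle top x [-62.22222788 -53.45707667 -46.91478516] 176
tool: x,dx/dz,y,dy/dz [-8.2800e-01 -3.0000e-03 -1.6305e+01  2.0000e-03] front z [97.56726742 98.11366266 98.3210697 ] 0.3576392993180857
strap q [1.86621657 1.9623956  1.99568044] [65.99513664 74.92678901 96.17040955] 1322
```

```bash
cat > go.py <<'E'
# usage: go.py x y z (mm, TCP in cradle frame) [qadd deg about cradle x]: remaining turn (tool, deg) and shift (mm, in final tool axes)
import sys;from fit import *
p=np.load("pose.npy");R,o=frame(p);s=monitor.state();C=np.array(s['ee_rot']);t=np.array(s['tcp_pos'])
x,y,z=map(float,sys.argv[1:4]);a=float(sys.argv[4]) if len(sys.argv)>4 else 0
b=float(sys.argv[5]) if len(sys.argv)>5 else 0
T=R@Ro.from_euler('x',a,degrees=True).as_matrix()@np.array([[0,0,1],[-1,0,0],[0,-1,0.]])@Ro.from_euler('y',b,degrees=True).as_matrix()
rv=Ro.from_matrix(C.T@T).as_rotvec(degrees=True);dw=R@np.array([x,y,z])/1000+o-t
print("turn",np.round(rv,2),"shift mm final axes",np.round(T.T@dw*1000,1),"current axes",np.round(C.T@dw*1000,1),"now in cradle",np.round((t-o)@R*1000,1),"F cradle",np.round(np.array(s['force'])@R,1),"open mm",s['opening']*91.9,"t",s['time_s'])
E
python3 go.py -7 -0.8 63.7
```

```text
turn [29.98 -2.16  0.61] shift mm final axes [-111.2   83.5  -70.1] current axes [-110.4  107.3  -23.2] now in cradle [  63.1 -112.   147.2] F cradle [-1.9 -0.6 -2.3] open mm 27.146634724784946 t 6.0
```

```bash
python3 -m crank '[[6,-0.43,0.12,0,0,0,0.02],[6,-0.43,0.12,0,0,0,0.02],[6,-0.43,0.12,0,0,0,0.02],[6,-0.43,0.12,0,0,0,0.02],[6,-0.43,0.12,0,0,0,0.02],[0,0,0,-0.0222,0.002,-0.014,0.02],[0,0,0,-0.0222,0.002,-0.014,0.02],[0,0,0,-0.0222,0.002,-0.014,0.02],[0,0,0,-0.0222,0.0,-0.014,0.02],[0,0,0,-0.0222,0.0,-0.014,0.02],[0,0,0,0,0.03,0,0.02],[0,0,0,0,0.03,0,0.02]]'
python3 -m crank '[[0,0,0,0,0,0,0.02],[0,0,0,0,0,0,0.02]]'
python3 go.py -7 -0.8 -16.3
python3 - <<'E'
from h import *
wrist("w4")
E
```

```text
time_s: 7.0
tcp_pos: [0.4384, 0.047, 0.1636]
ee_rot: [[0.062, 0.497, 0.865], [-0.998, 0.028, 0.056], [0.003, -0.867, 0.498]]
force: [0.7, -0.1, -1.9]
opening: 0.297
time_s: 7.17
tcp_pos: [0.4356, 0.0472, 0.1599]
ee_rot: [[0.061, 0.488, 0.871], [-0.998, 0.031, 0.053], [-0.002, -0.872, 0.489]]
force: [0.3, -0.1, -2.3]
opening: 0.296
turn [ 0.73 -0.14 -0.03] shift mm final axes [ 0.6 91.1 -5.4] current axes [ 0.6 91.2 -4.2] now in cradle [-1.6 -0.2 74.8] F cradle [-0.9 -0.1 -2.2] open mm 27.204984322460547 t 7.1667
```

View pics/w4.png

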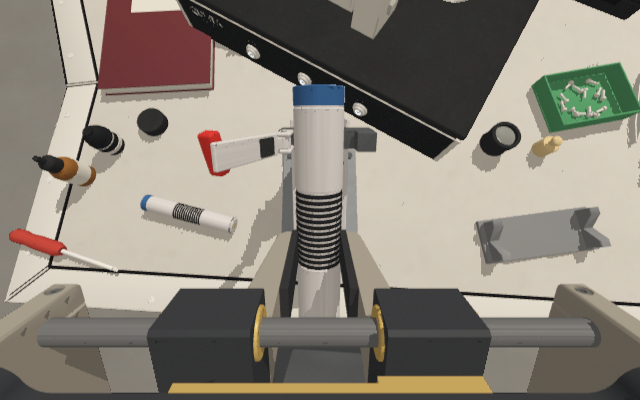

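The barrel is aligned over the groove, with the strap off to the left at (205,150). I'll descend.

```bash
python3 -m crank '[[0.7,-0.14,0,0.0006,0.03,-0.004,0.02],[0,0,0,0,0.025,0,0.02],[0,0,0,0,0.018,0,0.02],[0,0,0,0,0.006,0,0.02],[0,0,0,0,0.004,0,0.02],[0,0,0,0,0,0,0.02]]'
python3 go.py -7 -0.8 -16.3
```

```text
time_s: 7.72
tcp_pos: [0.4761, 0.0482, 0.0899]
ee_rot: [[0.063, 0.506, 0.861], [-0.998, 0.03, 0.055], [0.002, -0.862, 0.506]]
force: [-0.7, -0.6, -1.3]
opening: 0.294
turn [-0.43  0.05  0.11] shift mm final axes [-1.  10.3 -5.5] current axes [-1.  10.3 -5.5] now in cradle [-1.5 -1.8 -6. ] F cradle [-1.3 -0.5 -0.7] open mm 27.0014034653599 t 7.7167
```

```bash
python3 -m crank '[[-0.3,0,0,-0.0005,0.004,-0.004,0.02],[0,0,0,0,0.003,0,0.02],[0,0,0,0,0.001,0,0.02],[0,0,0,0,0,0,0.02],[0,0,0,0,0,0,0.02]]'
python3 go.py -7 -0.8 -16.3
```

```text
time_s: 8.13
tcp_pos: [0.4757, 0.0497, 0.0797]
ee_rot: [[0.064, 0.5, 0.864], [-0.998, 0.031, 0.056], [0.002, -0.866, 0.5]]
force: [1.0, -0.3, -2.3]
opening: 0.297
turn [-0.03  0.1   0.05] shift mm final axes [ 0.5  1.6 -0.1] current axes [ 0.5  1.6 -0.1] now in cradle [ -6.9  -0.3 -14.7] F cradle [-0.3 -0.3 -2.4] open mm 27.251971989791762 t 8.1333
```

```bash
python3 -m crank '[[0,0,0,0,0.001,0,0.02],[0,0,0,0,0,0,0.02],[0,0,0,0,0,0,0.02]]'
python3 go.py -7 -0.8 -16.3
python3 -m crank '[[0,0,0,0,0.001,0,0.02],[0,0,0,0,0,0,0.02],[0,0,0,0,0,0,0.02]]'
python3 go.py -7 -0.8 -16.3
```

```text
time_s: 8.38
tcp_pos: [0.4762, 0.0497, 0.0787]
ee_rot: [[0.064, 0.499, 0.864], [-0.998, 0.031, 0.056], [0.002, -0.866, 0.5]]
force: [-0.6, -0.5, -0.6]
opening: 0.291
turn [-0.03  0.09  0.05] shift mm final axes [ 0.5  0.5 -0.1] current axes [ 0.5  0.5 -0.1] now in cradle [ -6.9  -0.3 -15.8] F cradle [-0.9 -0.4 -0.2] open mm 26.786051426620418 t 8.3833
time_s: 8.63
tcp_pos: [0.4768, 0.0495, 0.0781]
ee_rot: [[0.064, 0.499, 0.864], [-0.998, 0.03, 0.057], [0.002, -0.866, 0.5]]
force: [-5.4, -2.7, 3.4]
opening: 0.294
turn [-0.02  0.13  0.08] shift mm final axes [ 0.2 -0.3 -0.3] current axes [ 0.2 -0.3 -0.3] now in cradle [ -6.7  -0.6 -16.6] F cradle [-3.1 -2.4  5.7] open mm 26.98203460077474 t 8.6333
```

In contact. Next, slide down to the stop.

```bash
python3 -m crank '[[0,0,0,0,0,-0.002,0.02],[0,0,0,0,0,-0.002,0.02],[0,0,0,0,0,0,0.02],[0,0,0,0,0,0,0.02]]'
python3 go.py -13 -0.8 -16.3
python3 -m crank '[[0,0,0,0,0,-0.001,0.02],[0,0,0,0,0,0,0.02],[0,0,0,0,0,0,0.02]]'
python3 go.py -13 -0.8 -16.3
```

```text
time_s: 8.97
tcp_pos: [0.4736, 0.0492, 0.0763]
ee_rot: [[0.064, 0.5, 0.863], [-0.998, 0.03, 0.056], [0.002, -0.865, 0.501]]
force: [-0.1, -1.5, 2.2]
opening: 0.292
turn [-0.09  0.09  0.09] shift mm final axes [ 0.2 -0.3 -2.6] current axes [ 0.2 -0.3 -2.6] now in cradle [-10.4  -0.6 -16.6] F cradle [ 0.9 -1.5  2. ] open mm 26.789333855713007 t 8.9667
time_s: 9.22
tcp_pos: [0.4728, 0.0492, 0.0758]
ee_rot: [[0.064, 0.5, 0.863], [-0.998, 0.03, 0.056], [0.002, -0.865, 0.501]]
force: [-0.6, -2.9, 3.0]
opening: 0.29
turn [-0.09  0.09  0.09] shift mm final axes [ 0.2 -0.3 -1.7] current axes [ 0.2 -0.3 -1.7] now in cradle [-11.3  -0.6 -16.6] F cradle [ 0.9 -2.9  3. ] open mm 26.623420955733753 t 9.2167
```

```bash
for i in 1 2; do python3 -m crank '[[0,0,0,0,0,-0.001,0.02],[0,0,0,0,0,0,0.02],[0,0,0,0,0,0,0.02]]' >/dev/null
python3 go.py -13 -0.8 -16.3;done
python3 -m crank '[[0,0,0,0,0,-0.0007,0.02],[0,0,0,0,0,0,0.02],[0,0,0,0,0,0,0.02]]' >/dev/null
python3 go.py -13 -0.8 -16.3
```

```text
turn [-0.08  0.1   0.08] shift mm final axes [ 0.2 -0.3 -0.6] current axes [ 0.2 -0.3 -0.6] now in cradle [-12.4  -0.6 -16.6] F cradle [ 2.8 -2.5  4.3] open mm 26.86716013561424 t 9.4667
turn [-0.07  0.1   0.08] shift mm final axes [ 0.2 -0.4  0.5] current axes [ 0.2 -0.4  0.5] now in cradle [-13.5  -0.6 -16.7] F cradle [ 3.5 -4.6  4.3] open mm 27.05805953561049 t 9.7167
turn [-0.11  0.09  0.08] shift mm final axes [ 0.2 -0.3  0.9] current axes [ 0.2 -0.3  0.9] now in cradle [-13.9  -0.6 -16.6] F cradle [ 5.  -4.   1.6] open mm 27.054189723033787 t 9.9667
```

```bash
for i in 1 2; do python3 -m crank '[[0,0,0,0,0,-0.001,0.02],[0,0,0,0,0,0,0.02],[0,0,0,0,0,0,0.02]]' >/dev/null
python3 go.py -13 -0.8 -16.3;done
```

```text
turn [-0.21  0.05  0.08] shift mm final axes [ 0.3 -0.1  0.9] current axes [ 0.3 -0.1  0.9] now in cradle [-13.9  -0.5 -16.4] F cradle [ 8.9 -2.  -0.8] open mm 26.90047426369507 t 10.2167
turn [-0.31  0.04  0.08] shift mm final axes [0.2 0.1 1. ] current axes [0.2 0.1 1. ] now in cradle [-14.   -0.6 -16.2] F cradle [10.3 -0.9 -0.6] open mm 26.756501106626786 t 10.4667
```

At the stop: the slide stalled and force is rising. Release, look, then retreat.

```bash
python3 -m crank '[[0,0,0,0,0.0005,0.0015,0.02],[0,0,0,0,0,0,0.02],[0,0,0,0,0,0,0.034],[0,0,0,0,0,0,0.04],[0,0,0,0,0,0,0.05],[0,0,0,0,0,0,0.05]]'
python3 -m crank '[[0,0,0,0,-0.01,0,0.05],[0,0,0,0,-0.02,0,0.05],[0,0,0,0,-0.03,0,0.05],[0,0,0,0,-0.03,0,0.05],[0,0,0,0,-0.04,0,0.05],[0,0,0,0,-0.04,0,0.05],[0,0,0,0,0,0,0.05],[0,0,0,0,0,0,0.05]]'
cat > bar.py <<'E'
import sys;from fit import *
from scipy.optimize import least_squares
d=wrist(sys.argv[1]);p=np.load("pose.npy");R,o=frame(p);L=(cloud(d)-o)@R*1000;L=L.reshape(-1,3)
T=L[(abs(L[:,0])<95)&(abs(L[:,1])<16)&(L[:,2]>-5)&(L[:,2]<25)];F=T[abs(T[:,0])<40]
s=least_squares(lambda v:np.hypot(F[:,1]-v[0]-v[1]*F[:,0],F[:,2]-v[2]-v[3]*F[:,0])-15,[0,0,0,0],loss='soft_l1')
print("barrel y,slope,z,slope",np.round(s.x,3),"front x",np.percentile(T[T[:,2]>5,0],[1,99,99.8]),len(F))
M=L[(abs(L[:,0]-57)<8)&(L[:,1]>35)&(L[:,2]>30)]
if len(M):print("strap q",np.percentile(np.arctan2(M[:,2]-19,-(M[:,1]-30)),[10,50,90]))
E
python3 bar.py w5; python3 go.py 0 0 100
```

```text
time_s: 10.97
tcp_pos: [0.4679, 0.0503, 0.0712]
ee_rot: [[0.065, 0.495, 0.866], [-0.998, 0.033, 0.056], [-0.0, -0.868, 0.497]]
force: [0.1, 1.0, -0.3]
opening: 0.541
time_s: 11.63
tcp_pos: [0.4053, 0.0472, 0.2212]
ee_rot: [[0.064, 0.488, 0.871], [-0.998, 0.028, 0.057], [0.003, -0.872, 0.489]]
force: [-0.3, 0.2, 0.1]
opening: 0.546
barrel y,slope,z,slope [ 0.272 -0.005 -0.701 -0.001] front x [-82.28774976  82.97371712  83.98657137] 1618
strap q [1.87218225 1.96700334 2.12424315]
turn [0.89 0.1  0.1 ] shift mm final axes [ 1.9 41.8 -1.3] current axes [ 1.8 41.8 -0.7] now in cradle [  1.3   1.9 141.8] F cradle [-0.7 -0.4 -0.7] open mm 49.830665461337745 t 11.6833
```

View pics/w5.png

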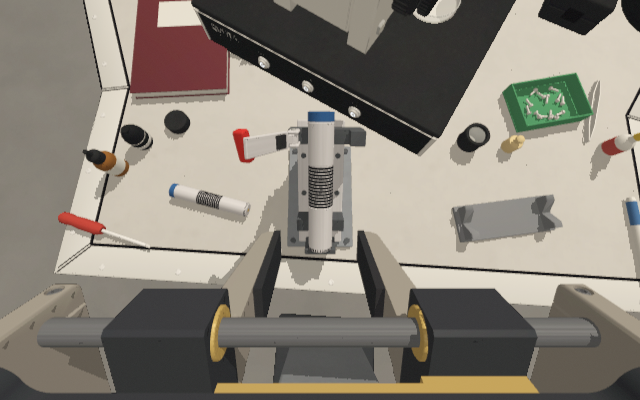

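Seated: y 0.3 mm, z −0.7 mm, front at 84 mm, so step 1 is met. The strap's q is ≈1.97, with the knob on its far side at (243,145) in the picture. I'll go to the +y side of the knob with the fingers closed.

```bash
python3 go.py 57 105 142; python3 -c "
from bench import monitor;print(monitor.state()['joints'])"
```

```text
turn [0.89 0.1  0.1 ] shift mm final axes [-103.1   -0.2   55.7] current axes [-103.    -1.3   55.9] now in cradle [  1.3   1.9 141.8] F cradle [-0.7 -0.4 -0.7] open mm 49.830665461337745 t 11.6833
[-0.36440444 -0.94320872  2.43307422  0.21720398  1.19035351  1.10843833]
```

```bash
python3 -m crank '[[0,0,0,-0.02,0.004,0.014,0],[0,0,0,-0.025,0.004,0.014,0],[0,0,0,-0.025,0.004,0.014,0],[0,0,0,-0.025,0.004,0.014,0],[0.5,0,0,-0.008,0.0,0,0],[0,0,0,0,0.018,0,0],[0,0,0,0,0.018,0,0],[0,0,0,0,0.018,0,0],[0,0,0,0,0,0,0]]' 15
python3 go.py 57 105 72;python3 -c "
from bench import monitor;print(monitor.state()['joints'])"
```

```text
time_s: 12.43
tcp_pos: [0.4784, 0.1552, 0.1795]
ee_rot: [[0.064, 0.485, 0.872], [-0.998, 0.028, 0.057], [0.003, -0.874, 0.486]]
force: [-1.2, 0.5, -1.9]
opening: 0.008
turn [0.94 0.12 0.12] shift mm final axes [-0.2 -5.   5.9] current axes [-0.2 -5.1  5.8] now in cradle [ 51.1 104.8  67. ] F cradle [-1.9  0.5 -1.1] open mm 0.7320112097137503 t 12.4333
[ 0.08024497 -0.46213722  2.26144863 -0.01410837  0.8352537   1.59312259]
```

```bash
python3 -m crank '[[0,0,0,0.006,-0.005,0.006,0],[0,0,0,0.007,0,0,0],[0,0,0,0.007,0,0,0],[0,0,0,0.01,0,0,0],[0,0,0,0.01,0,0,0],[0,0,0,0.01,0,0,0],[0,0,0,0.01,0,0,0],[0,0,0,0.01,0,0,0],[0,0,0,0.01,0,0,0],[0,0,0,0.01,0,0,0],[0,0,0,0,0,0,0]]'
python3 bar.py w6;python3 go.py 57 -20 100
```

```text
time_s: 13.35
tcp_pos: [0.4904, 0.0639, 0.1952]
ee_rot: [[0.061, 0.496, 0.866], [-0.998, 0.027, 0.055], [0.004, -0.868, 0.497]]
force: [1.1, -0.3, 0.8]
opening: 0.004
barrel y,slope,z,slope [ 0.953 -0.024 -0.2   -0.009] front x [22.64828434 84.20579819 84.41464229] 213
strap q [1.9058436  1.95204431 2.005174  ]
turn [0.23 0.01 0.21] shift mm final axes [ 33.6 -22.7  -7.2] current axes [ 33.7 -22.5  -7.3] now in cradle [64.2 13.6 77.3] F cradle [-0.4 -0.3  0.4] open mm 0.6418208207181291 t 13.4
```

View pics/w6.png

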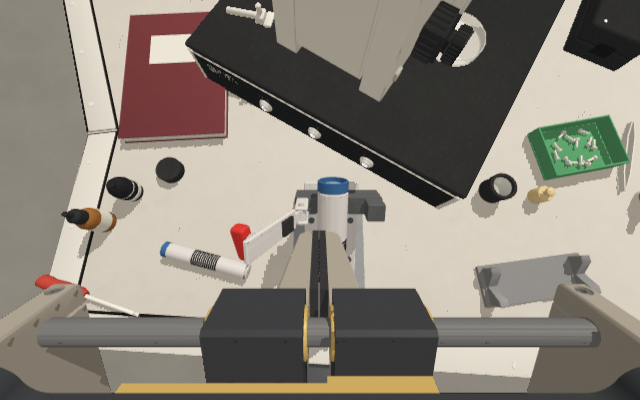

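The strap was not moved: it still runs from (300,210) to (245,250). I'll check its extents in the cradle frame.

Run:
```python
from fit import *
p=np.load("pose.npy");R,o=frame(p)
for n in("w3","w5","w6"):
    d=np.load(f"pics/{n}.npz");L=(cloud(d)-o)@R*1000;h=cv2.cvtColor(d['img'],cv2.COLOR_BGR2HSV)
    red=(h[...,1]>150)&((h[...,0]<8)|(h[...,0]>172))&(h[...,2]>90)
    Q=L[red&(abs(L[...,0]-57)<40)&(L[...,2]>0)&(L[...,1]<120)];print(n,"red",len(Q),Q.mean(0).round(1),np.percentile(Q,[3,97],axis=0).round(1).tolist())
    S=L[(abs(L[...,0]-57)<25)&(L[...,1]>38)&(L[...,2]>15)&(L[...,1]<110)];
    for a in range(38,90,8):
        q=S[abs(S[:,1]-a-4)<4]
        if len(q):print(a,len(q),np.percentile(q[:,[0,2]],[5,50,95],axis=0).round(0).tolist())
```

```text
w3 red 171 [69.2 67.6 83.4] [[64.2, 63.3, 78.5], [72.2, 74.0, 87.3]]
38 285 [[50.0, 41.0], [61.0, 52.0], [66.0, 58.0]]
46 391 [[50.0, 58.0], [59.0, 68.0], [66.0, 77.0]]
54 427 [[49.0, 77.0], [59.0, 86.0], [66.0, 94.0]]
62 198 [[54.0, 79.0], [67.0, 85.0], [72.0, 95.0]]
70 60 [[61.0, 78.0], [70.0, 83.0], [72.0, 86.0]]
w5 red 285 [59.8 69.8 83. ] [[43.8, 63.4, 78.6], [70.9, 74.7, 87.0]]
38 1983 [[33.0, 54.0], [37.0, 270.0], [57.0, 276.0]]
46 2034 [[33.0, 66.0], [37.0, 269.0], [58.0, 276.0]]
54 1103 [[33.0, 79.0], [37.0, 266.0], [63.0, 275.0]]
62 624 [[32.0, 81.0], [34.0, 266.0], [69.0, 288.0]]
70 542 [[32.0, 80.0], [35.0, 267.0], [68.0, 287.0]]
78 2139 [[32.0, 254.0], [35.0, 267.0], [37.0, 276.0]]
86 344 [[35.0, 254.0], [36.0, 262.0], [37.0, 270.0]]
w6 red 385 [63.4 69.7 83.1] [[46.6, 63.8, 79.1], [71.7, 74.8, 86.6]]
38 329 [[51.0, 43.0], [62.0, 54.0], [82.0, 210.0]]
46 343 [[49.0, 58.0], [58.0, 68.0], [66.0, 76.0]]
54 435 [[49.0, 77.0], [58.0, 86.0], [66.0, 94.0]]
62 325 [[50.0, 80.0], [65.0, 86.0], [71.0, 95.0]]
70 223 [[46.0, 78.0], [62.0, 82.0], [71.0, 86.0]]
86 2943 [[57.0, 188.0], [72.0, 197.0], [81.0, 207.0]]
```

```bash
python3 -m crank '[[0,0,0,0,-0.02,-0.002,0],[0,0,0,0,-0.02,-0.002,0],[0,0,0,-0.03,0,-0.002,0],[0,0,0,-0.03,0,0,0],[0,0,0,-0.03,0,0,0],[0,0,0,0,0.015,0,0],[0,0,0,0,0.015,0,0],[0,0,0,0,0.010,0,0],[0,0,0,0,0.005,0,0],[0,0,0,0,0,0,0],[0,0,0,0,0,0,0]]'
python3 go.py 57 95 72
cat > st.py <<'E'
import sys;from fit import *
p=np.load("pose.npy");R,o=frame(p);d=wrist(sys.argv[1]);L=(cloud(d)-o)@R*1000;h=cv2.cvtColor(d['img'],cv2.COLOR_BGR2HSV)
red=(h[...,1]>150)&((h[...,0]<8)|(h[...,0]>172))&(h[...,2]>90);v=np.indices(red.shape)
k=red&(abs(L[...,0]-57)<30)&(L[...,2]>10)&(L[...,1]<100);Q=L[k]
if len(Q):print("red",len(Q),np.median(Q,0).round(1),np.percentile(Q,[3,97],axis=0).round(1).tolist(),"px",v[1][k].mean(),v[0][k].mean())
E
python3 st.py w7
```

```text
time_s: 14.32
tcp_pos: [0.4815, 0.1553, 0.1864]
ee_rot: [[0.063, 0.494, 0.867], [-0.998, 0.029, 0.056], [0.003, -0.869, 0.495]]
force: [-0.0, 0.1, -0.6]
opening: 0.003
turn [0.33 0.09 0.13] shift mm final axes [ 9.7 -0.6 -0.2] current axes [ 9.7 -0.5 -0.2] now in cradle [ 57.2 104.7  71.4] F cradle [-0.3  0.1 -0.5] open mm 0.2678845581486548 t 14.3167
red 610 [60.8 70.2 82.8] [[44.3, 64.8, 78.2], [71.4, 75.5, 86.5]] px 369.9229508196721 236.1081967213115
```

```bash
python3 -m crank '[[0,0,0,0.006,0,0,0],[0,0,0,0.006,0,0,0],[0,0,0,0.006,0,0,0],[0,0,0,0.006,0,0,0],[0,0,0,0.006,0,0,0],[0,0,0,0,0,0,0]]'
python3 st.py w8
python3 -m crank '[[0,0,0,0.006,0,0,0],[0,0,0,0.006,0,0,0],[0,0,0,0.006,0,0,0],[0,0,0,0.006,0,0,0],[0,0,0,0,0,0,0]]'
python3 st.py w9; python3 go.py 57 50 72
```

```text
time_s: 14.87
tcp_pos: [0.4836, 0.1242, 0.1864]
ee_rot: [[0.062, 0.494, 0.867], [-0.998, 0.029, 0.055], [0.002, -0.869, 0.495]]
force: [-2.9, 0.4, 1.8]
opening: 0.006
red 208 [69.7 68.8 84.2] [[65.8, 63.2, 79.1], [71.8, 74.7, 87.6]] px 326.7307692307692 224.46634615384616
time_s: 15.33
tcp_pos: [0.4865, 0.1017, 0.1901]
ee_rot: [[0.064, 0.499, 0.864], [-0.998, 0.03, 0.057], [0.003, -0.866, 0.5]]
force: [-9.8, 2.6, 15.1]
opening: 0.003
red 82 [71.2 46.7 90.1] [[70.1, 41.5, 86.9], [71.9, 51.8, 92.7]] px 326.2560975609756 228.23170731707316
turn [-0.    0.11  0.1 ] shift mm final axes [ 0.9  1.7 -3.7] current axes [ 0.9  1.7 -3.7] now in cradle [60.7 50.9 73.7] F cradle [-1.6  4.1 20.1] open mm 0.6606857416899552 t 15.3833
```

Run:
```python
import cv2
a=[cv2.resize(cv2.imread(f"pics/w{i}.png")[150:300,220:420],None,fx=2,fy=2,interpolation=cv2.INTER_CUBIC) for i in(8,9)]
cv2.imwrite("pics/c2.png",cv2.hconcat(a))
```

```text
(no output)
```

View pics/c2.png

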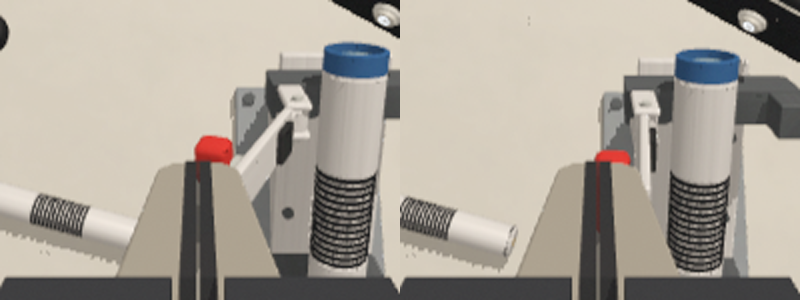

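Run:
```python
from h import *
for n in("w1","w2","w7","w9"):
    d=np.load(f"pics/{n}.npz");T=((cloud(d)-d['p'])@d['Re'])*1000
    m=(np.abs(T[...,2])<25)&(T[...,1]>-75)&(T[...,1]<15)&(np.abs(T[...,0])<70);m[:150]=0
    if n=="w2": m&=np.abs(T[...,0])>14
    Q=T[m];print(n,len(Q),"y pct",np.percentile(Q[:,1],[50,95,99,100]).round(1),"z pct",np.percentile(Q[:,2],[1,50,99]).round(1),"tip x",np.percentile(Q[Q[:,1]>np.percentile(Q[:,1],95),0],[1,50,99]).round(1))
```

```text
w1 4348 y pct [-55.7 -26.1 -22.4 -20.3] z pct [-9.6  9.6 11.1] tip x [-55.5 -44.4  57.3]
w2 2653 y pct [-55.5 -23.2 -20.7 -17.9] z pct [-17.4  10.3  17.9] tip x [-21.3  14.9  22.9]
w7 3675 y pct [-43.7  -7.    8.8  14.9] z pct [-12.9  10.9  13.7] tip x [29.2 52.4 58.8]
w9 2764 y pct [-54.  -15.3   8.3  14.8] z pct [ 3.2 11.  12.1] tip x [-1.1 14.8 18.4]
```

The depth data show the fingertips really end about 21 mm short of the nominal TCP. That explains the first pass going over the strap and the 27 mm grip. I'll lift, go out and push 21 mm deeper.

```bash
python3 -m crank '[[0,0,0,0,-0.012,-0.003,0],[0,0,0,-0.02,0,0,0],[0,0,0,-0.025,0,0,0],[0,0,0,0,0.016,0,0],[0,0,0,0,0.016,0,0],[0,0,0,0,0,0,0],[0,0,0,0.008,0,0,0],[0,0,0,0.008,0,0,0],[0,0,0,0.008,0,0,0],[0,0,0,0.008,0,0,0],[0,0,0,0.008,0,0,0],[0,0,0,0,0,0,0]]'
python3 st.py w10; python3 go.py 57 20 54
```

```text
time_s: 16.38
tcp_pos: [0.492, 0.1055, 0.1677]
ee_rot: [[0.062, 0.494, 0.867], [-0.998, 0.028, 0.055], [0.003, -0.869, 0.495]]
force: [0.0, 0.2, -0.4]
opening: 0.004
red 704 [64.1 33.6 94.5] [[46.1, 29.2, 89.8], [71.6, 39.9, 96.7]] px 355.29545454545456 250.61079545454547
turn [0.32 0.01 0.19] shift mm final axes [34.8 -2.5  2.8] current axes [34.8 -2.4  2.8] now in cradle [54.2 54.8 51.5] F cradle [-0.5  0.   0.1] open mm 0.38718958548548643 t 16.4333
```

```bash
python3 -m crank '[[0,0,0,0.008,0,0.002,0],[0,0,0,0.008,0,0,0],[0,0,0,0.008,0,0,0],[0,0,0,0.008,0,0,0],[0,0,0,0.008,0,0,0],[0,0,0,0,0,0,0]]'
python3 st.py w11; python3 go.py 57 20 54
```

```text
time_s: 16.93
tcp_pos: [0.4962, 0.0663, 0.1684]
ee_rot: [[0.062, 0.494, 0.867], [-0.998, 0.028, 0.056], [0.003, -0.869, 0.495]]
force: [0.0, 1.0, 0.9]
opening: 0.006
red 653 [63.7 -6.9 84.4] [[46.0, -12.5, 79.7], [71.4, -1.0, 87.7]] px 355.6385911179173 246.24042879019908
turn [0.35 0.03 0.16] shift mm final axes [-4.7 -2.6  0.9] current axes [-4.7 -2.7  0.9] now in cradle [56.1 15.3 51.4] F cradle [ 0.5 -0.6  0.2] open mm 0.21162332673279508 t 16.9833
```

```bash
python3 -m crank '[[0,0,0,-0.004,-0.022,0.001,0],[0,0,0,0,-0.022,0,0],[0.3,0,0,0.017,0,0,0],[0,0,0,0.017,0,0,0],[0,0,0,0,0.013,0,0],[0,0,0,0,0.013,0,0],[0,0,0,0,0,0,0],[0,0,0,0.0025,0.006,0,0],[0,0,0,0.0025,0.006,0,0],[0,0,0,0.0025,0.006,0,0],[0,0,0,0.0025,0.006,0,0],[0,0,0,0,0,0,0]]'
python3 st.py w12; python3 go.py 57 -38 16
```

```text
time_s: 17.98
tcp_pos: [0.5025, 0.0276, 0.163]
ee_rot: [[0.064, 0.497, 0.865], [-0.998, 0.03, 0.056], [0.002, -0.867, 0.498]]
force: [-1.0, 0.9, -0.4]
opening: 0.006
red 185 [ 69.8 -31.6  62.3] [[64.6, -36.4, 54.4], [71.5, -26.2, 65.0]] px 330.94054054054055 225.45405405405404
turn [0.15 0.08 0.06] shift mm final axes [14.1 28.9  0.5] current axes [14.1 28.9  0.5] now in cradle [ 56.5 -23.9  44.9] F cradle [-0.1 -0.4 -0.6] open mm 0.4861820559222359 t 18.0333
```

Working well. Continue down onto the barrel.

```bash
python3 -m crank '[[0,0,0,0.0025,0.006,0,0],[0,0,0,0.0025,0.006,0,0],[0,0,0,0.0025,0.006,0,0],[0,0,0,0.002,0.005,0,0],[0,0,0,0.002,0.003,0,0],[0,0,0,0,0,0,0]]'
python3 st.py w13; python3 go.py 57 -38 16
python3 -m crank '[[0,0,0,0.002,0.002,0,0],[0,0,0,0,0.001,0,0],[0,0,0,0,0,0,0],[0,0,0,0,0,0,0]]'
python3 st.py w14; python3 go.py 57 -38 16
```

```text
time_s: 18.53
tcp_pos: [0.5161, 0.0164, 0.14]
ee_rot: [[0.063, 0.497, 0.866], [-0.998, 0.03, 0.056], [0.002, -0.867, 0.497]]
force: [-0.3, 0.1, 0.0]
opening: 0.006
red 165 [ 70.  -41.6  36.8] [[66.3, -46.1, 29.2], [71.5, -37.5, 38.8]] px 328.3030303030303 225.01818181818183
turn [0.14 0.06 0.11] shift mm final axes [2.  2.8 0.4] current axes [2.  2.8 0.4] now in cradle [ 56.6 -36.   18.8] F cradle [ 0.7  0.1 -0.3] open mm 0.3855217155280009 t 18.5833
time_s: 18.92
tcp_pos: [0.5181, 0.0146, 0.1387]
ee_rot: [[0.063, 0.498, 0.865], [-0.998, 0.029, 0.056], [0.003, -0.866, 0.499]]
force: [-0.2, 0.5, -0.0]
opening: 0.004
red 138 [ 70.3 -42.   34.6] [[67.8, -46.6, 27.4], [71.6, -37.6, 37.0]] px 326.0289855072464 225.84782608695653
turn [0.05 0.09 0.13] shift mm final axes [ 0.1  0.4 -0.3] current axes [ 0.1  0.4 -0.3] now in cradle [ 57.3 -37.9  16.4] F cradle [-0.6  0.5  0.6] open mm 0.5211741708399449 t 18.9667
```

```bash
for i in 1 2 3; do python3 -m crank '[[0,0,0,0,0.001,0,0],[0,0,0,0,0,0,0],[0,0,0,0,0,0,0]]' >/dev/null; python3 go.py 57 -38 16;done; python3 st.py w15
```

```text
turn [0.05 0.11 0.14] shift mm final axes [-0.1 -0.5 -0.4] current axes [-0.1 -0.5 -0.4] now in cradle [ 57.4 -38.1  15.5] F cradle [-2.7 -0.6  5.7] open mm 0.4076066615311246 t 19.2167
turn [0.06 0.14 0.16] shift mm final axes [-0.3 -1.1 -0.6] current axes [-0.3 -1.1 -0.6] now in cradle [ 57.6 -38.3  14.9] F cradle [-4.6 -1.7 12.5] open mm 0.4411004201451229 t 19.4667
turn [0.07 0.18 0.17] shift mm final axes [-0.4 -1.8 -0.7] current axes [-0.4 -1.8 -0.7] now in cradle [ 57.7 -38.4  14.2] F cradle [-7.1 -1.6 20.6] open mm 0.4132187870025728 t 19.7167
red 131 [ 70.4 -42.4  32.1] [[68.1, -47.0, 25.0], [71.5, -37.8, 34.6]] px 325.74045801526717 226.19847328244273
```

The strap is pressed firmly closed. I'll lift off and look at the knob.

```bash
python3 -m crank '[[0,0,0,0,-0.01,0,0.02],[0,0,0,0,-0.03,0,0.03],[0,0,0,0,-0.03,-0.02,0.03],[0,0,0,-0.02,-0.02,-0.02,0.03],[0,0,0,0,0,-0.02,0.03],[0,0,0,0,0,0,0.03],[0,0,0,0,0,0,0.03]]'
python3 st.py w16; python3 go.py 57 -40 16
python3 - <<'E'
from fit import *
p=np.load("pose.npy");R,o=frame(p);d=np.load("pics/w16.npz");L=(cloud(d)-o)@R*1000;h=cv2.cvtColor(d['img'],cv2.COLOR_BGR2HSV)
k=(h[...,1]>150)&((h[...,0]<8)|(h[...,0]>172))&(h[...,2]>90)&(abs(L[...,0]-57)<30)&(L[...,2]>10)&(abs(L[...,1]+40)<30)
Q=L[k];T=Q[Q[:,2]>np.percentile(Q[:,2],95)-3];print("top",len(T),np.percentile(T,[3,50,97],axis=0).round(1).tolist())
r=cv2.minAreaRect(T[:,:2].astype(np.float32));print(r)
S=L[(abs(L[...,0]-57)<7)&(abs(L[...,1]+7)<20)&(L[...,2]>15)&(L[...,2]<40)];print("strap face z vs y",np.polyfit(S[:,1],S[:,2],1),len(S))
v,u=np.nonzero(k);cv2.imwrite("pics/c3.png",cv2.resize(d['img'][60:310,220:420],None,fx=2.4,fy=2.4,interpolation=cv2.INTER_CUBIC))
E
```

```text
time_s: 20.35
tcp_pos: [0.4221, 0.0285, 0.1838]
ee_rot: [[0.062, 0.5, 0.864], [-0.998, 0.028, 0.056], [0.003, -0.866, 0.501]]
force: [-0.6, -0.9, 0.4]
opening: 0.329
red 309 [ 58.1 -39.4  35.9] [[43.8, -45.2, 32.8], [70.2, -34.0, 37.1]] px 343.55663430420714 139.94498381877023
turn [-0.01  0.05  0.16] shift mm final axes [21.8 86.9 58.9] current axes [21.6 87.  58.9] now in cradle [ -1.9 -18.2 102.9] F cradle [ 0.6 -0.4 -0.6] open mm 29.781047362091442 t 20.4
top 286 [[43.8, -45.2, 34.6], [58.1, -39.8, 35.9], [70.2, -34.5, 37.2]]
((56.83563995361328, -39.987701416015625), (9.686014175415039, 28.152315139770508), 80.1856689453125)
strap face z vs y [4.97174959e-03 2.19043070e+01] 638
```

View pics/c3.png

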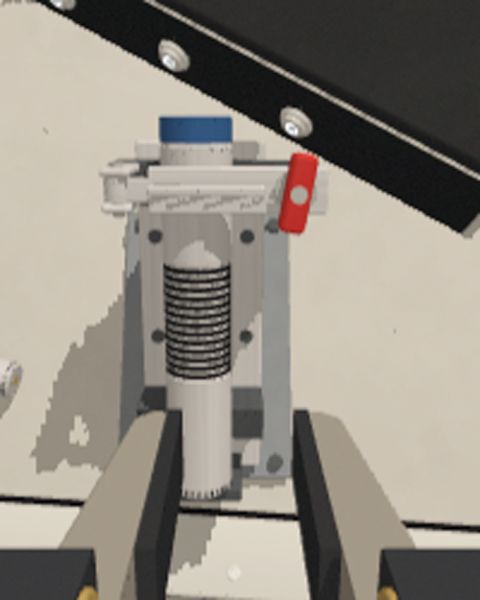

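The strap is closed: its face is at z 21.9 mm with slope 0.005. The red wing, at crop (298,193), leans about 10° clockwise of the groove, so the knob is at ≈0 and needs about 80° of turn. I'll align the jaws with it and check joint 6.

```bash
python3 -m crank '[[0,5,0,0.011,0,0.02,0.03],[0,5,0,0.011,0.01,0.02,0.03],[0,0,0,0,0.02,0.015,0.03],[0,0,0,0,0.02,0,0.03],[0,0,0,0,0,0,0.03],[0,0,0,0,0,0,0.03]]' 10
python3 go.py 57 -40 8 0 10; python3 -c "
from bench import monitor;print(monitor.state()['joints'])"
```

```text
time_s: 20.9
tcp_pos: [0.4945, 0.0074, 0.1654]
ee_rot: [[-0.088, 0.494, 0.865], [-0.992, 0.031, -0.118], [-0.086, -0.869, 0.488]]
force: [-0.7, 0.2, 0.6]
opening: 0.334
turn [0.33 0.05 0.05] shift mm final axes [-4.9 43.5  6.3] current axes [-4.9 43.4  6.6] now in cradle [ 49.9 -43.7  51.5] F cradle [-0.3  0.3  0.9] open mm 30.72531224680283 t 20.9
[-0.38800924 -0.5166919   2.32801642  0.28480518  0.87690242  1.16083291]
```

```bash
python3 -m crank '[[0.3,0,0,-0.0049,0.01,0.0063,0.03],[0,0,0,0,0.012,0,0.03],[0,0,0,0,0.010,0,0.03],[0,0,0,0,0.007,0,0.03],[0,0,0,0,0.004,0,0.03],[0,0,0,0,0,0,0.03],[0,0,0,0,0,0,0.03]]'
python3 go.py 57 -40 8 0 10
python3 -m crank '[[0,0,0,0,0,0,0.004],[0,0,0,0,0,0,0.004],[0,0,0,0,0,0,0.004],[0,0,0,0,0,0,0.004],[0,0,0,0,0,0,0.004]]' 12
python3 go.py 57 -40 8 0 10
```

```text
time_s: 21.48
tcp_pos: [0.5225, 0.0122, 0.1343]
ee_rot: [[-0.088, 0.503, 0.86], [-0.993, 0.029, -0.118], [-0.084, -0.864, 0.497]]
force: [-0.2, -0.3, 0.8]
opening: 0.329
turn [-0.3   0.09  0.14] shift mm final axes [-0.4  2.4 -1.9] current axes [-0.4  2.4 -1.9] now in cradle [ 58.8 -40.7  10.4] F cradle [ 0.2 -0.3  0.8] open mm 30.204606524724845 t 21.4833
time_s: 21.9
tcp_pos: [0.5226, 0.0113, 0.1343]
ee_rot: [[-0.088, 0.504, 0.859], [-0.993, 0.027, -0.117], [-0.082, -0.864, 0.498]]
force: [-3.1, -4.6, 2.3]
opening: 0.106
turn [-0.33  0.13  0.25] shift mm final axes [-1.2  2.4 -2.1] current axes [-1.3  2.4 -2.1] now in cradle [ 58.9 -41.6  10.4] F cradle [-1.8 -4.4  3.7] open mm 9.764189532159108 t 21.9
```

```bash
python3 -m crank '[[0,0,0,-0.001,0.002,-0.002,0.004],[0,0,0,0,0,0,0.004],[0,6,0,0,0,0,0.004],[0,6,0,0,0,0,0.004],[0,6,0,0,0,0,0.004],[0,6,0,0,0,0,0.004],[0,6,0,0,0,0,0.004],[0,0,0,0,0,0,0.004],[0,0,0,0,0,0,0.004]]' 20
python3 go.py 57 -40 8 0 40; python3 st.py w17
```

```text
time_s: 22.65
tcp_pos: [0.5228, 0.0097, 0.1331]
ee_rot: [[-0.506, 0.505, 0.699], [-0.803, 0.021, -0.596], [-0.316, -0.863, 0.395]]
force: [-11.3, -15.9, 8.1]
opening: 0.107
turn [-0.69  0.26  0.25] shift mm final axes [-1.6  1.3 -3.1] current axes [-1.6  1.2 -3.1] now in cradle [ 58.3 -43.2   9.3] F cradle [ -6.6 -15.1  13.2] open mm 9.807398731044843 t 22.65
red 574 [ 60.5 -43.4  35. ] [[46.3, -51.8, 27.9], [69.5, -31.5, 36.4]] px 319.0243902439024 247.65853658536585
```

```bash
python3 -m crank '[[0,0,0,0.0022,-0.001,0.0005,0.004],[0,0,0,0,0,0,0.004],[0,0,0,0,0,0,0.004]]'
python3 go.py 57 -40 8 0 40
```

```text
time_s: 22.95
tcp_pos: [0.5221, 0.0097, 0.1336]
ee_rot: [[-0.506, 0.507, 0.698], [-0.801, 0.025, -0.598], [-0.32, -0.862, 0.393]]
force: [-1.0, -6.7, 5.5]
opening: 0.103
turn [-0.63  0.13  0.  ] shift mm final axes [-1.8  2.  -2.8] current axes [-1.8  2.  -2.8] now in cradle [ 58.  -43.2  10. ] F cradle [ 1.5 -6.7  5.5] open mm 9.437872390098894 t 22.95
```

```bash
python3 -m crank '[[0,0,0,0.0008,-0.0003,0.0006,0.004],[0,6,0,0,0,0,0.004],[0,6,0,0,0,0,0.004],[0,6,0,0,0,0,0.004],[0,6,0,0,0,0,0.004],[0,0,0,0,0,0,0.004],[0,0,0,0,0,0,0.004]]'
python3 go.py 57 -40 8 0 64
python3 -m crank '[[0,6,0,0,0,0,0.004],[0,6,0,0,0,0,0.004],[0,6,0,0,0,0,0.004],[0,5,0,0,0,0,0.004],[0,0,0,0,0,0,0.004],[0,0,0,0,0,0,0.004]]'
python3 go.py 57 -40 8 0 90;python3 -c "
from bench import monitor;s=monitor.state();print(s['joints'],s['torque'])"
```

```text
time_s: 23.53
tcp_pos: [0.5213, 0.0088, 0.133]
ee_rot: [[-0.747, 0.505, 0.433], [-0.489, 0.025, -0.872], [-0.451, -0.863, 0.228]]
force: [-2.7, -8.8, 4.7]
opening: 0.104
turn [-0.51  0.14 -0.16] shift mm final axes [-1.8  2.  -3.5] current axes [-1.8  1.9 -3.5] now in cradle [ 56.9 -44.   10. ] F cradle [-0.5 -8.6  5.7] open mm 9.548395080487888 t 23.5333
time_s: 24.03
tcp_pos: [0.5204, 0.0085, 0.1322]
ee_rot: [[-0.858, 0.503, 0.107], [-0.11, 0.025, -0.994], [-0.502, -0.864, 0.034]]
force: [-7.5, -12.2, 5.8]
opening: 0.103
turn [-0.42  3.19 -0.22] shift mm final axes [-1.3  1.7 -4.2] current axes [-1.5  1.7 -4.2] now in cradle [ 55.7 -44.2   9.7] F cradle [ -4.2 -11.7   9.1] open mm 9.510644484900414 t 24.0333
[-0.35163774 -0.37699556  2.30929771  0.29595471  0.73883162  2.50119197] [-1.65163763  0.95627525 -1.02923916]
```

```bash
python3 -m crank '[[0,4,0,0,0,0.001,0.004],[0,3,0,0,0,0,0.004],[0,0,0,0,0,0,0.004],[0,0,0,0,0,0,0.004]]'
python3 go.py 57 -40 8 0 90
python3 -m crank '[[0,-3,0,0,0,0.001,0.004],[0,0,0,0,0,0,0.012],[0,0,0,0,0,0,0.03],[0,0,0,0,0,0,0.03],[0,0,0,0,0,0,0.03],[0,0,0,0,-0.02,0,0.03],[0,0,0,0,-0.03,0,0.03],[0,0,0,0.03,-0.03,0,0.03],[0,0,0,0.03,-0.02,0.0,0.03],[0,0,0,0.01,0,0.0,0.03],[0,0,0,0,0,0,0.03]]'
cat > fin.py <<'E'
from fit import *
p=np.load("pose.npy");R,o=frame(p);d=wrist("w18");L=(cloud(d)-o)@R*1000;h=cv2.cvtColor(d['img'],cv2.COLOR_BGR2HSV)
k=(h[...,1]>150)&((h[...,0]<8)|(h[...,0]>172))&(h[...,2]>90)&(abs(L[...,0]-57)<30)&(L[...,2]>10)&(abs(L[...,1]+40)<30)
Q=L[k];T=Q[Q[:,2]>np.percentile(Q[:,2],95)-3];print("top",len(T),cv2.minAreaRect(T[:,:2].astype(np.float32)),np.percentile(Q[:,2],95))
S=L[(abs(L[...,0]-57)<7)&(abs(L[...,1]+5)<16)&(L[...,2]>15)&(L[...,2]<40)];print("strap z",np.polyfit(S[:,1],S[:,2],1),len(S))
v,u=np.nonzero(k);print(u.mean(),v.mean());cv2.imwrite("pics/c4.png",d['img'])
E
python3 fin.py;python3 bar.py w19
```

```text
time_s: 24.37
tcp_pos: [0.5202, 0.0085, 0.1319]
ee_rot: [[-0.865, 0.502, 0.004], [0.011, 0.026, -1.0], [-0.502, -0.864, -0.029]]
force: [-7.0, -7.9, 5.6]
opening: 0.109
turn [-0.3  -3.78 -0.2 ] shift mm final axes [-1.6  1.6 -4.3] current axes [-1.3  1.6 -4.4] now in cradle [ 55.4 -44.3   9.6] F cradle [-3.6 -7.4  8.6] open mm 9.972793039974198 t 24.3667
time_s: 25.28
tcp_pos: [0.4223, 0.0027, 0.1816]
ee_rot: [[-0.862, 0.505, 0.046], [-0.037, 0.027, -0.999], [-0.505, -0.863, -0.004]]
force: [-0.4, -0.2, -0.6]
opening: 0.324
top 230 ((56.16130828857422, -40.62383270263672), (27.87481117248535, 9.399312019348145), 88.78394317626953) 37.14778222949207
strap z [5.56736647e-03 2.21947324e+01] 371
257.3972602739726 204.38698630136986
barrel y,slope,z,slope [ 0.583 -0.004 -0.703 -0.003] front x [-83.00661995  83.31623703  84.44571922] 1622
```

View pics/c4.png

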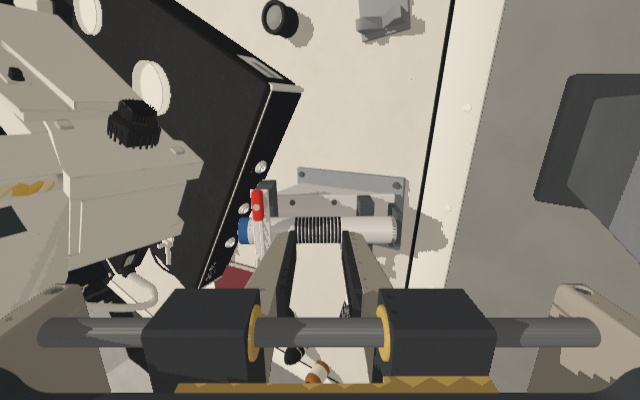

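The picture shows the wing at (257,205) in line with the strap. The strap is flat, the barrel is home and the gripper is clear, so I'm handing in.

```bash
python3 -c "
from bench import robot,monitor;s=monitor.state();print(s['time_s'],s['force']);print(robot.job_done())"
```

```text
25.3833 [0.46750634 0.01354552 0.30557813]
the job is handed in; nothing more can be done
None
```

The job is done and handed in at 25.4 s. The barrel is in the V-saddles against the end stop with the lens end up the slope, the strap is closed on it, and the knob is turned to its stop.

**Last checks (wrist camera):**
- **Barrel:** it lies 0.6 mm off centre in y and −0.7 mm in z. Its axis is within 0.005 rad of the groove, and its front end is at about 84 mm, where home is 85 mm.
- **Strap:** its face is flat, at about 22 mm with slope 0.006, so the hinge angle is about 0.
- **Knob:** the wing is within about 1° of in line with the strap. It turned about 79° from its start, roughly 1.4 rad.
- **Robot:** it was clear of everything, with force near 0.
- **Bystanders:** I did not measure them again. None was near the arm's path.

**What disagreed:**
- **Fingertips:** they end about 21 mm short of the stated TCP. My first strap push therefore passed over it without moving it. A second try at the same height pressed on the knob with about 20 N. After going 21 mm deeper it worked.
- **Grip reading:** the opening read 27 mm on the 30 mm barrel, which fits the short fingertips.
- **Knob centre:** while gripped, the tool read 1–4 mm off the knob's camera position, with side forces up to about 15 N on the wrist. I relieved these before finishing the turn.
- **Joint 2:** it read −0.943 against a limit of −0.94 in one reading on the retreat after placing the barrel. I moved it back at once, and the arm kept working normally.

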